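# Hang the kitchen shelf on its rack and stock it

### The arm

A 6-joint arm with a two-finger parallel gripper is mounted at the origin on the work surface. World frame = base frame: x ahead of the robot, y to its left, z up, the work surface at z = 0. Lengths are in m, angles in degrees, forces in N, time in s.
With the tool pointing down it reaches from about 0.35 to 0.875 m from the base axis. Payload 4.2 kg.
Tool frame: the origin (TCP) lies between the finger pads; the fingertips stand 17 mm ahead of it and the grasp point (between the pads) lies 2 mm behind it; z points along the fingers, y is the line along which they close (so a half turn about z gives the same grasp; the last joint's range is limited). The gripper opens to 87 mm and grips with 3 to 60 N. Pads are 19 mm wide; open, the fingers measure 117 mm over their backs; the gripper's body (75 mm by 190 mm) begins 51 mm behind the grasp point.
Start: joints at [-56.058, 22.042, 0.453, 0, -68.411, -14.817], TCP at [0.205, -0.59, 0.24] pointing down, gripper open.
Joint ranges: [-179.83, 179.83], [-69.29, 118.12], [-61.27, 80.66], [-181.25, 117.63], [-171.15, -9.14], [-177.46, 177.46]. Speed limits (degrees/s): [159.86, 159.86, 180, 180, 180, 180].

### API

Orientations are given as a 3x3 rotation matrix whose columns are the frame's x, y, z axes.
In Python, from station import sense, capture, r, masks_of gives the robot as it stands.
- The arm moves only by the tool apply_moves, never from a script. Its argument "steps" is a list that holds one entry, the list of rows, each a list of 7 numbers: the opening, from 0 (shut) to 1 (fully open), then the shift along the tool's x, y, z in mm, then the turn, a rotation vector about the tool's x, y, z in rad. A call has 1 to 12 rows; each row shifts and turns the commanded pose from where the row before left it, along the tool's axes as they then stand; what a row does not reach is not made up. A row lasts 1/8 s, in which the tool goes at most 62.5 mm and 10.7 degrees, less where a joint would pass 70% of its speed; a pose out of reach is approached as far as the arm can. A call with a gripper value outside its range is refused whole. The fingers move at their own pace and stop on an object; the grip force is fixed at half the most. Time passes only in rows, so rows that do not move let the fingers close. It gives the time, the measured TCP pose, the force and the opening at its end, in the units of the state.
- sense(): the state, without advancing time (a new reading comes with each control period).
- capture(name): name is "scene" or "top" or "wrist"; returns a dict with "color" (400x640x3 uint8, red, green, blue), "vfov" (degrees; the focal length in pixels is half the picture's height over the tangent of half this angle, whatever the lens; pixels are square), "cx", "cy" (the principal point, pixels), "dist" ([k1, k2, p1, p2, k3] as OpenCV has them; the pictures are not rectified), "T" (4x4, takes a point from camera to world coordinates). Camera axes: x right, y down, z forward; pixel columns grow to the right and rows downward; lengths in m; the calibration is good to about 2 mm. A picture is of the moment at which its call begins. There is no depth.
- r.finish_job(): hands the job in, once; it reports no verdict.
Trained networks look in a picture, given as the dict that the camera call returned (one of the last four; its "shot" number tells which), for a name from the list of things; names that differ only in an ending like _2 or _b are one class to them, and where a whole thing is asked for, a point or a joint stands for the part that bears it (a point fixed in the world has none). Each returns a list of dicts, best first, with "confidence" (0 to 1); they miss things now and then, are a little off and sometimes report something else, mostly with a low value. They report only what shows in the picture. A call takes as long as a camera call. They do not tell look-alikes from the thing itself.
- masks_of(picture, thing): "pixels" (400x640 bool, what is visible of it) and "box" ([left, top, width, height] in pixels, round what is visible of it).
The state is a dict: "time_s": time; "joints": joint angles; "joint_velocities": joint speeds; "effort": joint torques, N m; "tcp_pos": TCP position; "ee_rot": TCP orientation; "wrist_force": force on the tool from outside, world axes, zero at the start; "moment": the same for the moment, N m; "gripper_width": opening from 0.0 (shut) to 1.0 (fully open).
Only numpy, scipy, OpenCV 4.12 (cv2) and the standard library are available. Lean on these libraries where they do the work, as an engineer would, in place of code of your own. Each camera call takes 0.05 s, during which the arm holds its last target. There are 200 camera calls.

### The job

Hang the bamboo shelf on the white rack: both slots in its back board go over the two slanting pins, pushed fully home so that the board lies flat against the rails, and let go of it while it is still empty. Then stand every bottle, jar and pepper mill that is out on the worktop upright on the floor of the hanging shelf, inside its rims, and leave the other things where they are.

Things in the scene. Friction and masses are not known exactly. Their poses are not given: they have to be found in the camera images.
- rack: Fixed white rail rack. Origin: on the worktop, mid-width, under the rails' front faces (plane x = 0). Axes: -x front (where pins point), y along rails, z up. Base plate 180 x 400 x 8 mm (x -115 to 65). Two level rails 26 mm high: upper z 180-206, lower z 85-111 mm; posts behind them at y +-186, 230 tall. A shelf hung fully home has its origin at x 0, y 0, z 80 mm here, axes parallel.
- pin_left (a point): Root centre of the rack's pin at rack y = +146, z = 195 mm, on the upper rail's front face; axes as the rack's. Each steel pin is 10 mm thick, 45 mm long and rises to the front at 25 degrees above level: its round tip is at x = -41, z = +19 mm from the root.
- pin_right (a point): The same for the other pin, at rack y = -146, z = 195 mm.
- shelf: Loose bamboo shelf, 0.55 kg, standing on the worktop at the start; 84 deep, 170 mm tall. Origin: middle of the back board's lower rear edge; -x front, y along its width, z up. Back board x -10 to 0, 268 mm wide, z 0 to 170, top edge free to grip from above; an ear on each end widens it to 332 mm from z 82 to 147. In the ears two upright through slots 17 wide, 26 high, at y +-146, z 112 mm.
- shelf_floor (a point): Middle of the top of the shelf's floor: shelf x = -43, y 0, z = 10 mm. The open room above it is 66 mm deep (shelf x -76 to -10) and 252 mm wide (y -126 to 126): it takes four things side by side, 60 mm apart.
- shelf_front (a point): Middle of the outer face of the front rim: shelf x = -84, y 0, z = 20 mm. Front and end rims are 8 mm thick and 40 mm tall from the shelf's underside.
- soap_bottle: White plastic washing-up liquid bottle, heavy, round, 56 mm across, slim neck, 156 mm tall, 0.28 kg. Topmost 34 mm: a cylindrical black cap 28 mm across, to grip from above. Origin: centre of the underside, z up. It may be absent. Goes on the shelf.
- oil_bottle: Green glass oil bottle, conical, round, 56 mm across at its heavy foot, 170 mm tall, 0.32 kg. Topmost 34 mm: a cylindrical cork stopper 28 mm across, to grip from above. Origin: centre of the underside, z up. It may be absent. Goes on the shelf.
- jar: White ceramic jar with a heavy foot and a tall lid, round, 58 mm across, 140 mm tall, 0.34 kg. Topmost 34 mm: a cylindrical wooden knob 28 mm across, to grip from above. Origin: centre of the underside, z up. It may be absent. Goes on the shelf.
- mill: Dark wooden pepper mill with a waist, round, 56 mm across at its heavy foot, 165 mm tall, 0.26 kg. Topmost 34 mm: a cylindrical wooden head 28 mm across, to grip from above. Origin: centre of the underside, z up. It may be absent. Goes on the shelf.
- tonic_bottle: Small amber glass bottle with a paper label and a slim neck, heavy foot, round, 52 mm across, 150 mm tall, 0.28 kg. Topmost 34 mm: a cylindrical metal cap 28 mm across, to grip from above. Origin: centre of the underside, z up. It may be absent. Goes on the shelf.
- mug: bystander: not part of the job, stays where it is. Blue mug, 80 mm across, 85 mm tall; origin at the centre of its underside
- bowl: bystander: not part of the job, stays where it is. Steel bowl, 110 mm across, 50 mm tall; origin at the centre of its underside
- sponge: bystander: not part of the job, stays where it is. Yellow sponge block 70 x 110 x 30 mm; origin at the centre of its underside
- beaker: bystander: not part of the job, stays where it is. Open metal beaker, 72 mm across, 85 mm tall; origin at the centre of its underside
- saucer: bystander: not part of the job, stays where it is. White saucer, 120 mm across, 18 mm tall; origin at the centre of its underside
- spoon: bystander: not part of the job, stays where it is. Wooden spoon, 200 mm long, lying flat along its x
There are look-alikes about, which are no part of the job. What is shaped like the jar but pink or purple is not meant.

How it is judged (in metres and radians):
On the way:
1. the empty shelf hangs on both pins, fully home and let go, while the bottles, jar and mill are still on the worktop (x of shelf in the frame of rack between -0.006 and 0.006 m and y of shelf in the frame of rack between -0.008 and 0.008 m and z of shelf in the frame of rack between 0.073 and 0.087 m and x of shelf_front in the frame of rack below -0.07 m and angle between shelf's own z axis and vertical below 0.06 rad and angle between the x axis of shelf and the x axis of rack, either way round below 0.06 rad and contact force between the fingers and shelf below 0.3 N and linear speed of shelf below 0.02 m/s and height (world z) of each of soap_bottle, oil_bottle, jar, mill, tonic_bottle below 0.06 m), for 0.3 s.
At the end, for the whole second after the job is handed in: Shelf on both pins: back board within 6 mm of the rails, 8 mm of the middle, 7 mm of its hanging height, square within 0.06 rad. Every bottle, jar and mill present stands on its floor (underside within 6 mm) inside the rims, upright within 0.09 rad, at rest, all let go (x of shelf in the frame of rack between -0.006 and 0.006 m and y of shelf in the frame of rack between -0.008 and 0.008 m and z of shelf in the frame of rack between 0.073 and 0.087 m and x of shelf_front in the frame of rack below -0.07 m and angle between shelf's own z axis and vertical below 0.06 rad and angle between the x axis of shelf and the x axis of rack, either way round below 0.06 rad and contact force between the fingers and shelf below 0.3 N and linear speed of shelf below 0.02 m/s and z of soap_bottle in the frame of shelf between 0.006 and 0.016 m and x of soap_bottle in the frame of shelf between -0.06 and -0.026 m and y of soap_bottle in the frame of shelf between -0.112 and 0.112 m and angle between each of soap_bottle, oil_bottle, jar, mill, tonic_bottle's own z axis and vertical below 0.09 rad and linear speed of each of soap_bottle, oil_bottle, jar, mill, tonic_bottle below 0.03 m/s and z of oil_bottle in the frame of shelf between 0.006 and 0.016 m and x of oil_bottle in the frame of shelf between -0.06 and -0.026 m and y of oil_bottle in the frame of shelf between -0.112 and 0.112 m and z of jar in the frame of shelf between 0.006 and 0.016 m and x of jar in the frame of shelf between -0.06 and -0.026 m and y of jar in the frame of shelf between -0.112 and 0.112 m and z of mill in the frame of shelf between 0.006 and 0.016 m and x of mill in the frame of shelf between -0.06 and -0.026 m and y of mill in the frame of shelf between -0.112 and 0.112 m and z of tonic_bottle in the frame of shelf between 0.006 and 0.016 m and x of tonic_bottle in the frame of shelf between -0.06 and -0.026 m and y of tonic_bottle in the frame of shelf between -0.112 and 0.112 m); the robot touches nothing.
It fails at once if a bystander (mug, bowl, sponge, beaker, saucer or spoon) is shoved more than 50 mm from where it was (distance of any of mug, bowl, sponge, beaker, saucer, spoon from where it was at the start of the episode above 0.05 m).
Of soap_bottle, oil_bottle, jar, mill, tonic_bottle only 3 to 4 are there at a start; the rules pass over those that are not, and their reading is None.
At some moment in a run one of soap_bottle, oil_bottle, jar, mill, tonic_bottle may be knocked a few centimetres aside while the robot is not near it.
It also fails if it takes over 210 s, if anything falls off the work surface, if the arm or the gripper's body presses on something with over 40 N, if the wrist force passes 120 N, or if a joint passes its speed limit or range.

## Working session

There is one attempt and no reset: what is moved stays moved. The work goes in short steps, Python scripts to look and compute and a tool call to move; the robot and the scene stay as the last step left them, time stands still between calls to the robot, and variables do not carry over. Pictures are saved under pics/ and viewed, on a budget of 14 in all, crops included, one or two more only if the job needs it, and the job is handed in when it is done.

Besides the shell and the picture viewer there is one more tool, called as name([rows], argument=value, ...), one row to a line, values as JSON. apply_moves: Moves the arm, as the interface text tells. Its arguments: {"type":"object","properties":{"steps":{"type":"array","items":{"type":"array","items":{"type":"array","items":{"type":"number"}}}}},"required":["steps"]}

```bash
mkdir -p pics; ls; python3 - <<'E'
from station import sense,capture
import cv2,numpy as np
s=sense();print({k:np.round(v,3).tolist() for k,v in s.items()})
for n in ["scene","top"]:
    c=capture(n);cv2.imwrite(f"pics/{n}0.png",c["color"][:,:,::-1]);print(n,c["vfov"],c["cx"],c["cy"],c["dist"],np.round(c["T"],3).tolist(),c.keys())
E
```

```text
pics
{'time_s': 0.0, 'joints': [-56.058, 22.091, 0.381, -0.03, -68.413, -14.817], 'joint_velocities': [0.036, 0.07, 0.038, 0.083, 0.066, -0.097], 'effort': [0.001, -39.067, 18.741, 4.22, 0.011, -0.0], 'tcp_pos': [0.205, -0.59, 0.238], 'ee_rot': [[-0.945, -0.327, -0.001], [-0.327, 0.945, 0.002], [0.0, 0.002, -1.0]], 'wrist_force': [0.118, 0.622, -0.719], 'moment': [0.038, 0.006, 0.003], 'gripper_width': 1.005}
scene 46.77366677535031 322.23808534481304 199.33969531983166 [-0.06191901  0.          0.          0.          0.        ] [[-0.072, 0.79, -0.609, 1.25], [0.997, 0.065, -0.034, 0.083], [0.012, -0.61, -0.793, 1.088], [0.0, 0.0, 0.0, 1.0]] dict_keys(['color', 'vfov', 'cx', 'cy', 'dist', 'T', 'shot'])
top 50.32231963983657 316.4824956548092 195.42253767483834 [-0.09343851  0.          0.          0.          0.        ] [[0.013, -0.994, 0.112, 0.398], [-1.0, -0.012, 0.003, 0.051], [-0.002, -0.112, -0.994, 1.465], [0.0, 0.0, 0.0, 1.0]] dict_keys(['color', 'vfov', 'cx', 'cy', 'dist', 'T', 'shot'])
```

View pics/scene0.png

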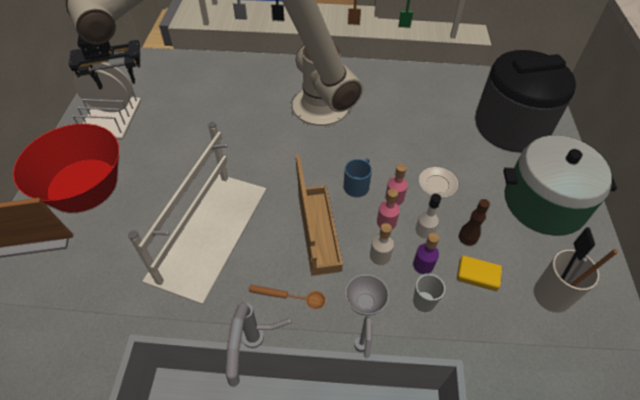

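View pics/top0.png

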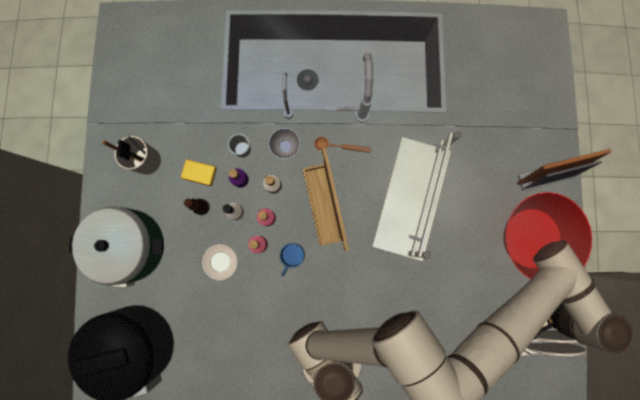

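```bash
cat > h.py <<'E'
import numpy as np,cv2
from scipy.optimize import minimize
from station import sense,capture,masks_of
def K(c):
    f=200/np.tan(np.radians(c["vfov"]/2));return np.array([[f,0,c["cx"]],[0,f,c["cy"]],[0,0,1.]])
def proj(c,P):
    Ti=np.linalg.inv(c["T"]);q,_=cv2.projectPoints(np.asarray(P,float).reshape(-1,1,3),cv2.Rodrigues(Ti[:3,:3])[0],Ti[:3,3],K(c),np.asarray(c["dist"]));return q[:,0]
def ray(c,uv,z):
    p=cv2.undistortPoints(np.array([[uv]],float),K(c),np.asarray(c["dist"]))[0,0]
    d=c["T"][:3,:3]@[p[0],p[1],1];o=c["T"][:3,3];return o+d*(z-o[2])/d[2]
def Rz(a):
    return np.array([[np.cos(a),-np.sin(a),0],[np.sin(a),np.cos(a),0],[0,0,1]])
def box(*b):
    return np.array([[x,y,z] for x in b[0:2] for y in b[2:4] for z in b[4:6]])/1000
def disc(r,z):
    t=np.linspace(0,2*np.pi,24,False);return np.c_[r*np.cos(t),r*np.sin(t),z+0*t]/1000
RACK=[box(-115,65,-200,200,0,8),box(0,10,-200,200,180,206),box(0,10,-200,200,85,111)]+[box(5,20,s*186-8,s*186+8,0,230) for s in(-1,1)]
SHELF=[box(-10,0,-134,134,0,170),box(-10,0,-166,166,82,147),box(-84,0,-134,134,0,10),box(-84,-76,-134,134,0,40),box(-84,0,-134,-126,0,40),box(-84,0,126,134,0,40)]
def rend(c,parts,p,z=0):
    m=np.zeros((1600,2560),np.uint8)
    for b in parts:
        q=proj(c,b@Rz(p[2]).T+[p[0],p[1],z]);cv2.fillConvexPoly(m,cv2.convexHull(np.int32(np.round(q*4+1.5))),1)
    return cv2.resize(m*1.0,(640,400),interpolation=cv2.INTER_AREA)
def fit(cms,parts,p0,z=0,yaw=True):
    def cost(p):
        p=np.r_[p,0] if len(p)<3 else p; s=0
        for c,m in cms:
            a=rend(c,parts,p,z);s-=np.minimum(a,m).sum()/np.maximum(a,m).sum()
        return s/len(cms)
    p0=np.array(p0,float); n=len(p0)
    sx=np.vstack([p0]+[p0+np.eye(n)[i]*[.02,.02,.1][i] for i in range(n)])
    o=minimize(cost,p0,method="Nelder-Mead",options=dict(initial_simplex=sx,xatol=3e-4,fatol=1e-4));return o.x,-o.fun
def go(pos,ydir=None,zdown=True):
    """shift (mm) in present tool axes and turn about tool z (rad) to bring TCP to pos with tool y along +-ydir"""
    s=sense();R=np.array(s["ee_rot"]);d=R.T@(np.asarray(pos)-s["tcp_pos"])*1000;a=0
    if ydir is not None:
        v=R.T@np.r_[ydir[:2],0];a=np.arctan2(-v[0],v[1]);a=(a+np.pi/2)%np.pi-np.pi/2
    print("shift",d.round(1),"turn z",round(a,3),"j6",np.round(s["joints"][5],1)); return d,a
E
python3 - <<'E'
from h import *
S=capture("scene");T=capture("top");M={}
for n in ["rack","shelf","soap_bottle","oil_bottle","jar","mill","tonic_bottle"]:
    for c,cn in((S,"scene"),(T,"top")):
        for k,d in enumerate(masks_of(c,n)[:5]):
            M.setdefault(n+cn,[]).append(d["pixels"]);l,t,w,h=d["box"];g=ray(c,(l+w/2,t+h/2),0.06)
            print(n,cn,round(d["confidence"],2),np.round(d["box"]).tolist(),g.round(3)[:2])
for n,p,p0 in(("rack",RACK,(.55,-.3,-1.75)),("shelf",SHELF,(.56,-.03,-1.5))):
    cm=[(S,M[n+"scene"][0]*1.),(T,M[n+"top"][0]*1.)]
    for y in(0,):
        print(n,[ (r[0].round(4),round(r[1],3)) for r in (fit(cm,p,p0),fit(cm[:1],p,p0),fit(cm[1:],p,p0))])
E
```

```text
rack scene 0.74 [130.0, 122.0, 137.0, 183.0] [ 0.539 -0.297]
rack scene 0.74 [457.0, 252.0, 46.0, 42.0] [0.664 0.452]
rack top 0.85 [372.0, 131.0, 88.0, 129.0] [ 0.561 -0.275]
shelf scene 0.85 [298.0, 155.0, 43.0, 121.0] [0.516 0.035]
shelf top 0.85 [300.0, 148.0, 48.0, 104.0] [0.541 0.029]
soap_bottle scene 0.86 [417.0, 191.0, 25.0, 50.0] [0.493 0.338]
soap_bottle scene 0.2 [298.0, 156.0, 47.0, 120.0] [0.517 0.041]
soap_bottle top 0.84 [223.0, 203.0, 22.0, 16.0] [0.5   0.327]
oil_bottle scene 0.69 [132.0, 124.0, 134.0, 180.0] [ 0.539 -0.294]
oil_bottle top 0.16 [301.0, 147.0, 48.0, 106.0] [0.541 0.027]
jar scene 0.81 [376.0, 188.0, 22.0, 40.0] [0.476 0.219]
jar scene 0.69 [389.0, 163.0, 21.0, 42.0] [0.387 0.256]
jar scene 0.68 [413.0, 232.0, 27.0, 41.0] [0.612 0.32 ]
jar scene 0.58 [366.0, 222.0, 28.0, 45.0] [0.598 0.2  ]
jar top 0.84 [260.0, 178.0, 24.0, 15.0] [0.587 0.205]
jar top 0.78 [228.0, 165.0, 18.0, 20.0] [0.619 0.322]
jar top 0.69 [247.0, 235.0, 24.0, 20.0] [0.389 0.241]
jar top 0.57 [258.0, 211.0, 18.0, 15.0] [0.477 0.219]
jar top 0.31 [204.0, 245.0, 32.0, 36.0] [0.328 0.369]
mill scene 0.57 [459.0, 198.0, 32.0, 50.0] [0.51 0.46]
mill top 0.56 [186.0, 198.0, 21.0, 13.0] [0.519 0.455]
mill top 0.15 [227.0, 135.0, 23.0, 24.0] [0.717 0.319]
tonic_bottle scene 0.23 [296.0, 156.0, 45.0, 119.0] [0.517 0.033]
rack [(array([ 0.5518, -0.3001, -1.8437]), np.float64(0.941)), (array([ 0.5528, -0.2997, -1.8379]), np.float64(0.923)), (array([ 0.5511, -0.2993, -1.8495]), np.float64(0.961))]
shelf [(array([ 0.5397, -0.0065, -1.3395]), np.float64(0.946)), (array([ 0.5415, -0.0056, -1.3432]), np.float64(0.939)), (array([ 0.54  , -0.0073, -1.3394]), np.float64(0.957))]
```

```bash
python3 - <<'E'
from h import *
import cv2
c=cv2.imread("pics/scene0.png")[150:300,350:510];cv2.imwrite("pics/crop1.png",cv2.resize(c,None,fx=4,fy=4,interpolation=cv2.INTER_CUBIC))
# grasp of shelf: mid board thickness at origin - 5mm along x axis, TCP at z=.170-.010
a=-1.340;x=Rz(a)[:,0];p=np.array([.540,-.0065,0])-.005*x
for z in(.30,.155): go([p[0],p[1],z],x)
E
```

```text
shift [-508.5  446.9  -60.4] turn z 0.103 j6 -14.8
shift [-508.5  446.9   84.6] turn z 0.103 j6 -14.8
```

View pics/crop1.png

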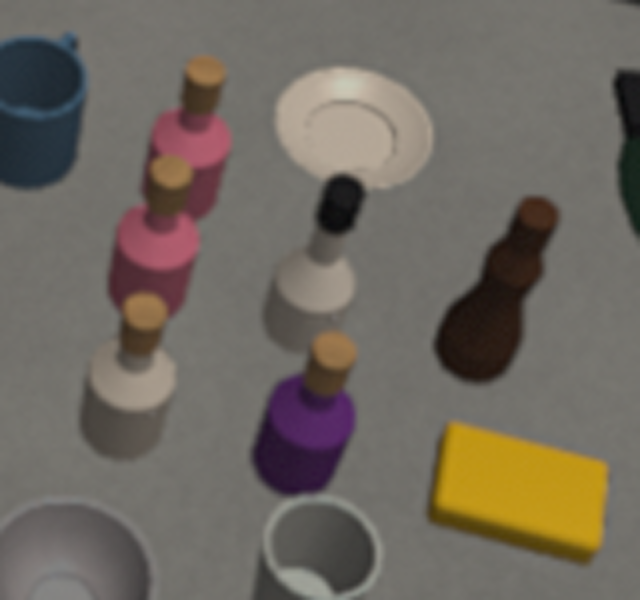

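apply_moves([
  [[1, 0, 0, -60, 0, 0, 0], [1, 0, 0, -60, 0, 0, 0], [1, -51, 45, 0, 0, 0, 0], [1, -51, 45, 0, 0, 0, 0], [1, -51, 45, 0, 0, 0, 0], [1, -51, 45, 0, 0, 0, 0], [1, -51, 45, 0, 0, 0, 0], [1, -51, 45, 0, 0, 0, 0], [1, -51, 45, 0, 0, 0, 0], [1, -51, 45, 0, 0, 0, 0], [1, -51, 45, 0, 0, 0, 0], [1, -49, 42, 0, 0, 0, 0.103]],
])

```text
time_s: 2.4
tcp_pos: [0.5135, -0.0447, 0.3601]
ee_rot: [[-0.974, -0.227, 0.001], [-0.227, 0.974, 0.0], [-0.001, -0.0, -1.0]]
wrist_force: [0.8, -0.1, 0.4]
gripper_width: 1.002
```

```bash
python3 - <<'E'
from h import *
W=capture("wrist");cv2.imwrite("pics/w1.png",W["color"][:,:,::-1]);print(np.round(W["T"],3).tolist(),W["vfov"])
for n,P,p0 in(("shelf",SHELF,(.54,-.0065,-1.34)),("rack",RACK,(.552,-.3,-1.845))):
    ms=masks_of(W,n)
    for d in ms[:2]: print(n,d["confidence"],d["box"])
    if ms:
        r=fit([(W,ms[0]["pixels"]*1.)],P,p0);print(n,r[0].round(4),r[1])
a=-1.340;x=Rz(a)[:,0];p=np.array([.540,-.0065,0])-.005*x
go([p[0],p[1],.155],x)
E
```

```text
[[-0.226, 0.936, 0.269, 0.44], [0.974, 0.218, 0.063, -0.062], [0.0, 0.276, -0.961, 0.506], [0.0, 0.0, 0.0, 1.0]] 70.94854223069349
shelf 0.87 [336.8, 67.7, 60.0, 237.4]
shelf [ 0.539  -0.0057 -1.3421] 0.9349537733670206
rack 0.61 [62.4, 1.7, 225.4, 254.4]
rack 0.27 [506.2, 188.0, 97.6, 50.9]
rack [ 0.5494 -0.298  -1.8437] 0.8376342377366021
shift [-34.5  35.6 203.8] turn z 0.004 j6 -89.7
```

View pics/w1.png

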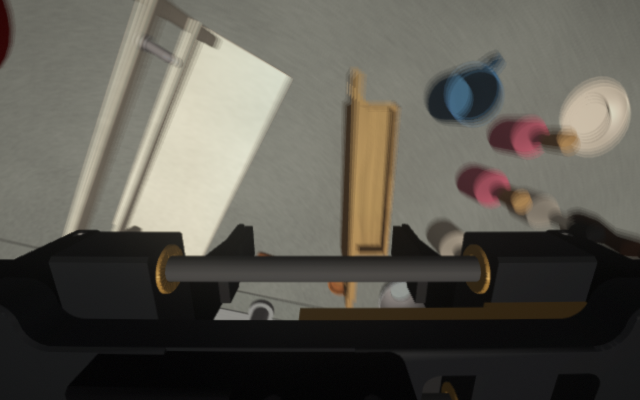

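apply_moves([
  [[1, -34, 35, 0, 0, 0, 0], [1, 0, 0, 50, 0, 0, 0], [1, 0, 0, 50, 0, 0, 0], [1, 0, 0, 50, 0, 0, 0], [1, 0, 0, 40, 0, 0, 0], [1, 0, 0, 14, 0, 0, 0], [1, 0, 0, 0, 0, 0, 0], [1, 0, 0, 0, 0, 0, 0]],
])

```text
time_s: 3.55
tcp_pos: [0.5393, -0.0049, 0.1575]
ee_rot: [[-0.973, -0.229, 0.004], [-0.229, 0.973, 0.001], [-0.004, -0.0, -1.0]]
wrist_force: [-0.3, 0.6, 0.6]
gripper_width: 1.0
```

```bash
python3 - <<'E'
from h import *
W=capture("wrist");cv2.imwrite("pics/w2.png",W["color"][:,:,::-1])
S=capture("scene");T=capture("top")
x=Rz(-1.341)[:,0];p=np.array([.5395,-.006,0])-.005*x
go([p[0],p[1],.155],x)
cm=[(c,m[0]["pixels"]*1.) for c in(S,T) if (m:=masks_of(c,"rack"))]
print(fit(cm,RACK,(.552,-.3,-1.845)))
E
```

```text
shift [-0.4  3.6  2.1] turn z 0.001 j6 -93.5
(array([ 0.5506034 , -0.30006311, -1.84180656]), np.float64(0.9471889216853175))
```

View pics/w2.png

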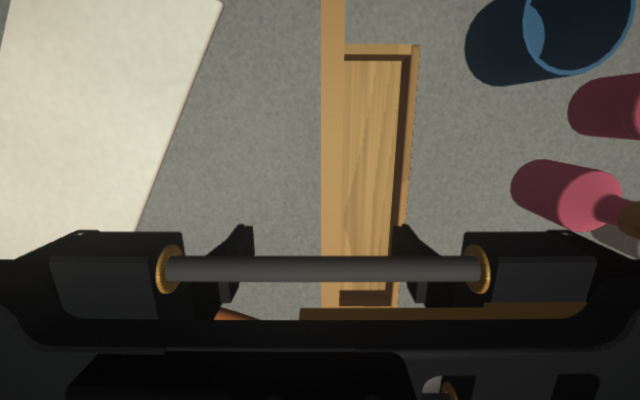

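apply_moves([
  [[1, 0, 3.5, 2, 0, 0, 0], [0, 0, 0, 0, 0, 0, 0], [0, 0, 0, 0, 0, 0, 0], [0, 0, 0, 0, 0, 0, 0], [0, 0, 0, 0, 0, 0, 0], [0, 0, 0, 0, 0, 0, 0], [0, 0, 0, 0, 0, 0, 0], [0, 0, 0, 0, 0, 0, 0]],
])

```text
time_s: 4.8
tcp_pos: [0.5371, -0.0015, 0.1535]
ee_rot: [[-0.973, -0.229, -0.0], [-0.229, 0.973, -0.0], [0.0, 0.0, -1.0]]
wrist_force: [-0.0, -0.6, 0.1]
gripper_width: 0.293
```

```bash
python3 - <<'E'
from h import *
S=capture("scene");T=capture("top")
cm=[(c,m[0]["pixels"]*1.) for c in(S,T) if (m:=masks_of(c,"shelf"))]
s=sense();print(s["tcp_pos"],s["gripper_width"],len(cm),s["wrist_force"])
E
```

```text
[ 0.53716676 -0.00139198  0.15357519] 0.10821813019047184 2 [-0.48785417  1.17053687  0.91747126]
```

apply_moves([
  [[0, 0, 0, 0, 0, 0, 0], [0, 0, 0, -10, 0, 0, 0], [0, 0, 0, -20, 0, 0, 0], [0, 0, 0, -30, 0, 0, 0], [0, 0, 0, -30, 0, 0, 0], [0, 0, 0, -30, 0, 0, 0], [0, 0, 0, 0, 0, 0, 0.08], [0, 0, 0, 0, 0, 0, 0.1], [0, 0, 0, 0, 0, 0, 0.12], [0, 0, 0, 0, 0, 0, 0.12], [0, 0, 0, 0, 0, 0, 0.08], [0, 0, 0, 0, 0, 0, 0]],
])

```text
time_s: 6.5
tcp_pos: [0.5361, -0.0016, 0.2724]
ee_rot: [[-0.964, 0.265, -0.003], [0.265, 0.964, -0.0], [0.003, -0.001, -1.0]]
wrist_force: [0.3, -0.2, -6.1]
gripper_width: 0.113
```

apply_moves([
  [[0, -8, -17, 0, 0, 0, 0], [0, -15, -33, 0, 0, 0, 0], [0, -15, -33, 0, 0, 0, 0], [0, -15, -33, 0, 0, 0, 0], [0, -15, -33, 0, 0, 0, 0], [0, -13, -28, 0, 0, 0, 0], [0, -8, -12, 0, 0, 0, 0], [0, 0, 0, 0, 0, 0, 0], [0, 0, 0, 0, 0, 0, 0]],
])

```text
time_s: 7.62
tcp_pos: [0.5724, -0.2066, 0.2732]
ee_rot: [[-0.964, 0.265, -0.001], [0.265, 0.964, 0.001], [0.001, 0.0, -1.0]]
wrist_force: [-1.2, 0.7, -6.5]
gripper_width: 0.111
```

```bash
cat > look.py <<'E'
from h import *
import sys
s=sense();print("t",s["time_s"],"tcp",np.round(s["tcp_pos"],4),"F",np.round(s["wrist_force"],2),"g",round(s["gripper_width"],3),"M",np.round(s["moment"],2))
z=float(sys.argv[1]);S=capture("scene");T=capture("top");W=capture("wrist")
cv2.imwrite(sys.argv[2],S["color"][:,:,::-1]) if len(sys.argv)>2 else 0
cv2.imwrite("pics/wl.png",W["color"][:,:,::-1])
r0=np.array([.551,-.300,-1.843])
t=np.array(s["tcp_pos"]);yw=np.arctan2(-s["ee_rot"][1][1],-s["ee_rot"][0][1]);p0=np.r_[(t+.005*Rz(yw)[:,0])[:2],yw]
print("from tcp",p0.round(4))
for c,n in((S,"scene"),(T,"top"),(W,"wrist")):
    m=masks_of(c,"shelf")
    if m and m[0]["confidence"]>.5:
        r=fit([(c,m[0]["pixels"]*1.)],SHELF,p0,z);d=Rz(r0[2]).T@np.r_[r[0][:2]-r0[:2],0];print(n,r[0].round(4),"in rack",d[:2].round(4),round(r[0][2]-r0[2],3),"iou",round(r[1],3))
E
python3 look.py 0.117 pics/s2.png
```

```text
t 7.625 tcp [ 0.5724 -0.2066  0.2732] F [-1.2   0.69 -6.51] g 0.111 M [-0.1   0.04  0.01]
from tcp [ 0.5711 -0.2115 -1.8393]
scene [ 0.5719 -0.214  -1.8335] in rack [-0.0885 -0.003 ] 0.009 iou 0.848
top [ 0.5709 -0.2141 -1.8254] in rack [-0.0881 -0.0039] 0.018 iou 0.364
wrist [ 0.5709 -0.2114 -1.8411] in rack [-0.0906 -0.0047] 0.002 iou 0.723
```

View pics/s2.png

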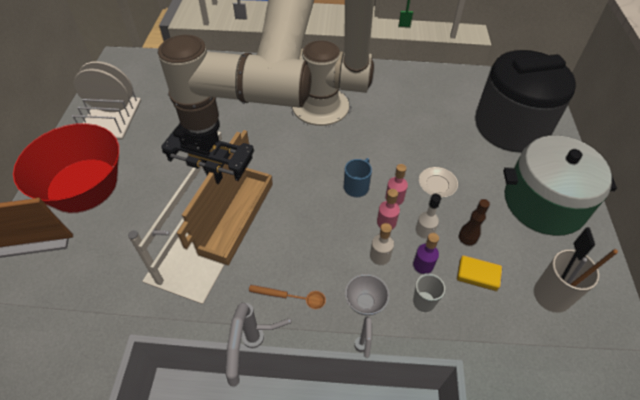

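```bash
cat > pins.py <<'E'
from h import *
import sys
# overlay: predicted pins (rack est) green, slot outlines of shelf pose (rack-frame args x y z) red; crops scene + wrist
x,y,z=map(float,sys.argv[1:4]);rk=np.array([.551,-.300,-1.843]);out=[]
for n in("scene","wrist"):
    c=capture(n);im=cv2.resize(c["color"][:,:,::-1],None,fx=4,fy=4,interpolation=cv2.INTER_CUBIC)
    w=lambda P:np.int32(proj(c,np.array(P)@Rz(rk[2]).T+[rk[0],rk[1],0])*4+1.5)
    for s in(1,-1):
        a=w([[0,s*.146,.195],[-.041,s*.146,.214]]);cv2.line(im,tuple(map(int,a[0])),tuple(map(int,a[1])),(0,255,0),1)
        b=w([[x-.010,y+s*.146+dy,z+.112+dz] for dy,dz in((-.0085,-.013),(.0085,-.013),(.0085,.013),(-.0085,.013))]);cv2.polylines(im,[b],True,(0,0,255),1)
        q=a.mean(0).astype(int)
        if 0<q[0]<2560 and 0<q[1]<1600: print(n,s,q//4);x0,y0=np.clip(q-[190,140],0,[2560-380,1600-280]);out.append(im[y0:y0+280,x0:x0+380])
cv2.imwrite(sys.argv[4],np.vstack([np.hstack(out[:2]),np.hstack((out[2:]+[out[0]*0]*2)[:2])]))
E
python3 pins.py -0.0907 -0.0032 0.117 pics/p1.png
```

```text
scene 1 [159 232]
scene -1 [219 146]
wrist 1 [245 360]
wrist -1 [214  14]
```

View pics/p1.png

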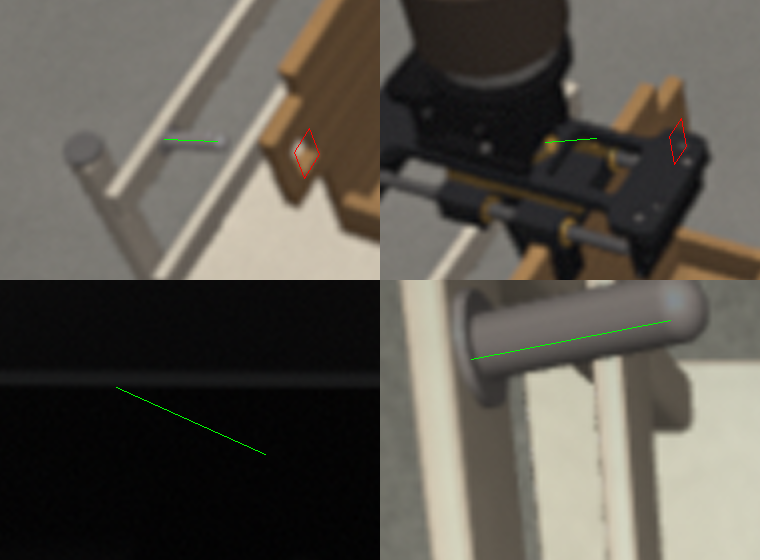

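apply_moves([
  [[0, -2, -10, 3, 0, 0, 0.003], [0, 0, -10, 3, 0, 0, 0], [0, 0, -10, 0, 0, 0, 0], [0, 0, 0, 0, 0, 0, 0], [0, 0, 0, 0, 0, 0, 0]],
])

```text
time_s: 8.65
tcp_pos: [0.5666, -0.2369, 0.2676]
ee_rot: [[-0.963, 0.269, 0.0], [0.269, 0.963, 0.0], [-0.0, 0.0, -1.0]]
wrist_force: [-0.0, 0.7, -7.2]
gripper_width: 0.113
```

```bash
python3 look.py 0.113; python3 pins.py -0.060 -0.001 0.113 pics/p2.png
```

```text
t 8.65 tcp [ 0.5666 -0.2369  0.2676] F [-0.03  0.69 -7.17] g 0.113 M [-0.15  0.05 -0.05]
from tcp [ 0.5653 -0.2417 -1.8434]
scene [ 0.567  -0.2447 -1.8305] in rack [-0.0576  0.0005] 0.012 iou 0.828
top [ 0.5666 -0.243  -1.8372] in rack [-0.0591 -0.0003] 0.006 iou 0.303
wrist [ 0.5654 -0.2417 -1.8449] in rack [-0.06   -0.0018] -0.002 iou 0.722
scene 1 [159 232]
scene -1 [219 146]
wrist 1 [275 364]
wrist -1 [255   8]
```

View pics/p2.png

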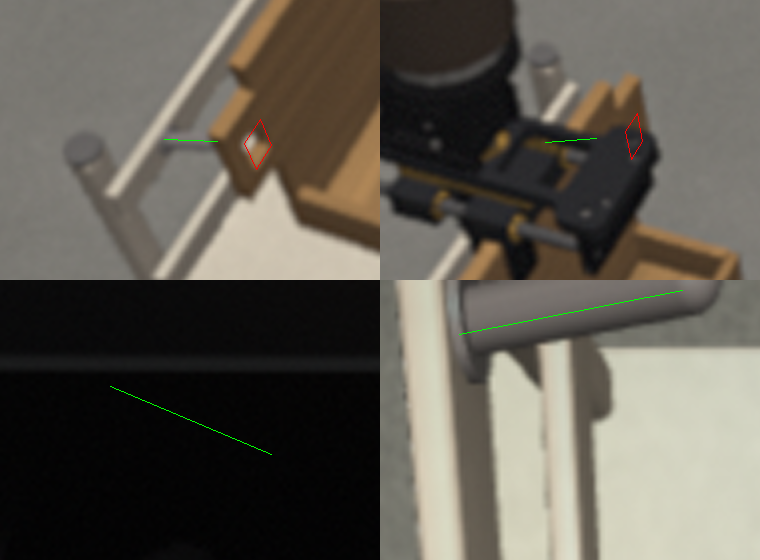

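apply_moves([
  [[0, 0, -4, 2, 0, 0, 0], [0, 0, -4, 2, 0, 0, 0], [0, 0, -4, 2, 0, 0, 0], [0, 0, -4, 2, 0, 0, 0], [0, 0, -4, 2, 0, 0, 0], [0, 0, -4, 2, 0, 0, 0], [0, 0, -4, 2, 0, 0, 0], [0, 0, -4, 2, 0, 0, 0], [0, 0, 0, 0, 0, 0, 0]],
])

```text
time_s: 10.18
tcp_pos: [0.5577, -0.2678, 0.2513]
ee_rot: [[-0.963, 0.269, -0.001], [0.269, 0.963, 0.0], [0.001, -0.0, -1.0]]
wrist_force: [0.3, 0.1, -6.5]
gripper_width: 0.111
```

```bash
python3 look.py 0.098; python3 pins.py -0.029 -0.001 0.098 pics/p3.png
```

```text
t 10.175 tcp [ 0.5577 -0.2678  0.2513] F [ 0.3   0.09 -6.46] g 0.111 M [-0.25  0.06 -0.06]
from tcp [ 0.5564 -0.2726 -1.8435]
scene [ 0.5599 -0.2744 -1.828 ] in rack [-0.0271  0.0017] 0.015 iou 0.821
top [ 0.5573 -0.2747 -1.8495] in rack [-0.026  -0.0007] -0.006 iou 0.276
wrist [ 0.5566 -0.2727 -1.8449] in rack [-0.0278 -0.0019] -0.002 iou 0.718
scene 1 [159 232]
scene -1 [219 146]
wrist 1 [309 379]
```

View pics/p3.png

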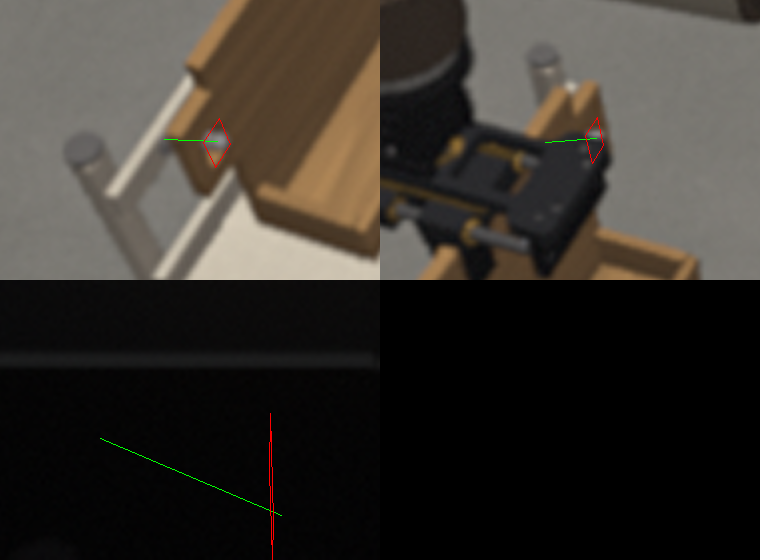

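apply_moves([
  [[0, 0, -4, 1.8, 0, 0, 0], [0, 0, -4, 1.8, 0, 0, 0], [0, 0, -4, 1.8, 0, 0, 0], [0, 0, -4, 1.8, 0, 0, 0], [0, 0, -4, 1.8, 0, 0, 0], [0, 0, -4, 1.8, 0, 0, 0], [0, 0, -2, 1, 0, 0, 0], [0, 0, 0, 0, 0, 0, 0], [0, 0, 0, 0, 0, 0, 0]],
])

```text
time_s: 11.7
tcp_pos: [0.5511, -0.2925, 0.2399]
ee_rot: [[-0.963, 0.269, 0.0], [0.269, 0.963, -0.0], [-0.0, 0.0, -1.0]]
wrist_force: [0.6, -1.3, -6.5]
gripper_width: 0.112
```

apply_moves([
  [[0, 0, -1, 1, 0, 0, 0], [0, 0, -1, 1, 0, 0, 0], [0, 0, 0, 0, 0, 0, 0]],
])

```text
time_s: 12.08
tcp_pos: [0.551, -0.2935, 0.238]
ee_rot: [[-0.963, 0.268, 0.001], [0.268, 0.963, 0.001], [-0.001, 0.002, -1.0]]
wrist_force: [1.1, 3.8, -5.0]
gripper_width: 0.113
```

apply_moves([
  [[0, 0, -0.5, 1, 0, 0, 0], [0, 0, -0.5, 1, 0, 0, 0], [0, 0, 0, 1, 0, 0, 0], [0, 0, 0, 0, 0, 0, 0], [0, 0, 0, 0, 0, 0, 0]],
])

```text
time_s: 12.7
tcp_pos: [0.5514, -0.2937, 0.2355]
ee_rot: [[-0.963, 0.268, 0.003], [0.268, 0.963, 0.002], [-0.002, 0.003, -1.0]]
wrist_force: [1.9, 8.2, -2.7]
gripper_width: 0.113
```

apply_moves([
  [[0, 0, 0, 1, 0, 0, 0], [0, 0, 0, 1, 0, 0, 0], [0, 0, 0, 0, 0, 0, 0], [0, 0, 0, 0, 0, 0, 0]],
])

```text
time_s: 13.2
tcp_pos: [0.5515, -0.2937, 0.2336]
ee_rot: [[-0.963, 0.268, 0.003], [0.268, 0.963, 0.002], [-0.003, 0.003, -1.0]]
wrist_force: [2.0, 8.1, -2.3]
gripper_width: 0.117
```

```bash
python3 look.py 0.080; python3 pins.py 0 0 0.080 pics/p4.png
```

```text
t 13.2 tcp [ 0.5515 -0.2937  0.2336] F [ 2.    8.13 -2.29] g 0.117 M [ 2.34 -0.6  -0.01]
from tcp [ 0.5502 -0.2986 -1.842 ]
scene [ 0.5525 -0.3003 -1.8301] in rack [-0.0001  0.0015] 0.013 iou 0.815
top [ 0.5535 -0.2999 -1.8501] in rack [-0.0008  0.0024] -0.007 iou 0.246
wrist [ 0.5506 -0.2987 -1.8414] in rack [-0.0012 -0.0008] 0.002 iou 0.72
scene 1 [159 232]
scene -1 [219 146]
wrist 1 [341 397]
```

View pics/p4.png

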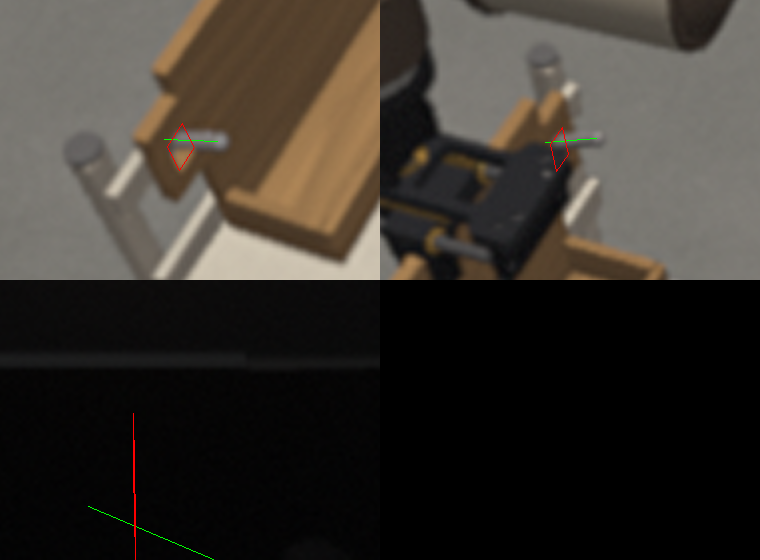

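apply_moves([
  [[0.5, 0, 0, 0, 0, 0, 0], [0.5, 0, 0, 0, 0, 0, 0], [0.5, 0, 0, 0, 0, 0, 0], [0.5, 0, 0, 0, 0, 0, 0], [0.5, 0, 0, 0, 0, 0, 0], [0.5, 0, 0, 0, 0, 0, 0], [0.5, 0, 0, -15, 0, 0, 0], [0.5, 0, 0, -25, 0, 0, 0], [0.5, 0, 0, -50, 0, 0, 0], [0.5, 0, 0, -50, 0, 0, 0], [0.5, 0, 0, 0, 0, 0, 0]],
])

```text
time_s: 14.98
tcp_pos: [0.5514, -0.2964, 0.3796]
ee_rot: [[-0.963, 0.269, 0.011], [0.269, 0.963, -0.005], [-0.012, -0.002, -1.0]]
wrist_force: [0.9, -0.2, -0.1]
gripper_width: 0.501
```

```bash
python3 look.py 0.080 pics/s3.png; python3 - <<'E'
from h import *
S=capture("scene");T=capture("top")
for n,rf,h in(("soap_bottle",28,156),("mill",28,165),("jar",29,140)):
    parts=[np.r_[disc(rf,0),disc(rf,45)],np.r_[disc(rf,45),disc(14,80)],np.r_[disc(14,60),disc(14,h)]]
    for c,cn in((S,"scene"),(T,"top")):
        for d in masks_of(c,n)[:4]:
            if d["confidence"]<.5: continue
            l,t,w,hh=d["box"];col=np.median(c["color"][d["pixels"]],0)
            r=fit([(c,d["pixels"]*1.)],parts,ray(c,(l+w/2,t+hh/2),.06)[:2]);print(n,cn,round(d["confidence"],2),r[0].round(4),round(r[1],2),col)
E
```

```text
t 14.975 tcp [ 0.5514 -0.2964  0.3796] F [ 0.86 -0.23 -0.1 ] g 0.501 M [-0.05 -0.03 -0.  ]
from tcp [ 0.5501 -0.3012 -1.8429]
scene [ 0.5501 -0.3012 -1.8429] in rack [ 0.0014 -0.0005] 0.0 iou -0.0
top [ 0.5319 -0.3048 -1.9076] in rack [ 0.0097 -0.0172] -0.065 iou 0.124
wrist [ 0.551  -0.2987 -1.8456] in rack [-0.0013 -0.0004] -0.003 iou 0.908
soap_bottle scene 0.62 [0.5011 0.3331] 0.88 [107. 102.  94.]
soap_bottle top 0.86 [0.5024 0.3355] 0.94 [109.5 100.5  91. ]
mill scene 0.69 [0.5176 0.4552] 0.88 [42. 28. 21.]
mill top 0.89 [0.5173 0.4532] 0.91 [26. 16. 12.]
jar scene 0.86 [0.6145 0.3216] 0.89 [76. 41. 76.]
jar scene 0.68 [0.5959 0.2072] 0.9 [114. 105.  86.]
jar scene 0.63 [0.3805 0.2539] 0.69 [135.  83.  81.]
jar top 0.74 [0.6164 0.3237] 0.92 [65. 31. 75.]
jar top 0.69 [0.4839 0.2255] 0.95 [153.  82.  87.]
jar top 0.53 [0.5972 0.2069] 0.93 [149.  132.  109.5]
```

```bash
python3 - <<'E'
from h import *
s=sense();print(s["joints"].round(1) if hasattr(s["joints"],"round") else s["joints"])
for sg in(1,-1):
    y=sg*np.array([.963,-.269,0]);x=np.cross(y,[0,0,-1])
    for n,p in(("jar",(.5965,.207)),("soap",(.5017,.3345)),("mill",(.5175,.454))):
        print(sg,n,"waypoint",(np.array(p)-.08*x[:2]).round(3))
go([.5965,.207,.30],None)
E
```

```text
[-13.4  18.9  14.5   0.  -85.5 -92.2]
1 jar waypoint [0.575 0.13 ]
1 soap waypoint [0.48  0.257]
1 mill waypoint [0.496 0.377]
-1 jar waypoint [0.618 0.284]
-1 soap waypoint [0.523 0.412]
-1 mill waypoint [0.539 0.531]
shift [ 90.5 496.5  72.6] turn z 0 j6 -92.2
```

View pics/s3.png

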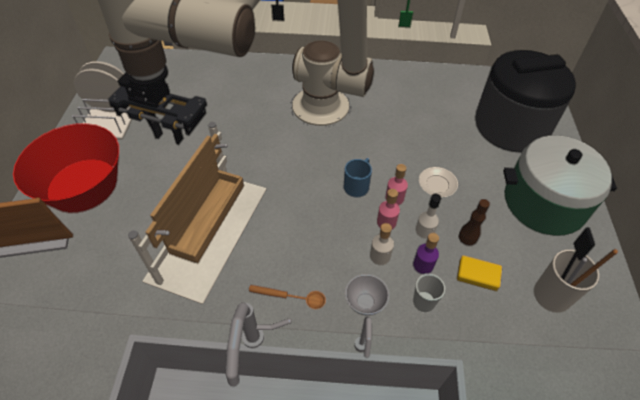

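apply_moves([
  [[0.6, 0, 0, 0, 0, 0, -0.157], [0.6, 0, 0, 0, 0, 0, -0.157], [0.6, 0, 0, 0, 0, 0, -0.157], [0.6, 0, 0, 0, 0, 0, -0.157], [0.6, 0, 0, 0, 0, 0, -0.157], [0.6, 0, 0, 0, 0, 0, -0.157], [0.6, 0, 0, 0, 0, 0, -0.157], [0.6, 0, 0, 0, 0, 0, -0.157], [0.6, 0, 0, 0, 0, 0, -0.157], [0.6, 0, 0, 0, 0, 0, -0.157]],
])

```text
time_s: 16.92
tcp_pos: [0.5501, -0.2955, 0.3728]
ee_rot: [[-0.265, -0.964, -0.0], [-0.964, 0.265, 0.0], [0.0, 0.0, -1.0]]
wrist_force: [0.7, -0.9, 0.2]
gripper_width: 0.601
```

```bash
python3 - <<'E'
from h import *
go([.618,.284,.30],[.963,-.269])
E
```

```text
shift [-576.8   87.9   72.8] turn z 0.005 j6 -1.9
```

apply_moves([
  [[0.6, -50, 8, 0, 0, 0, 0], [0.6, -57, 8, 0, 0, 0, 0], [0.6, -57, 9, 0, 0, 0, 0], [0.6, -57, 9, 0, 0, 0, 0], [0.6, -57, 9, 0, 0, 0, 0], [0.6, -57, 9, 9, 0, 0, 0], [0.6, -57, 9, 16, 0, 0, 0], [0.6, -57, 9, 16, 0, 0, 0], [0.6, -57, 9, 16, 0, 0, 0], [0.6, -50, 9, 16, 0, 0, 0], [0.6, -20, 0, 0, 0, 0, 0], [0.6, 0, 0, 0, 0, 0, 0]],
])

```text
time_s: 18.42
tcp_pos: [0.621, 0.2839, 0.2994]
ee_rot: [[-0.268, -0.963, -0.0], [-0.963, 0.268, -0.001], [0.001, 0.0, -1.0]]
wrist_force: [0.7, -0.3, 0.5]
gripper_width: 0.596
```

```bash
cat > obj.py <<'E'
from h import *
import sys
D={"soap_bottle":(28,156),"mill":(28,165),"jar":(29,140),"tonic_bottle":(26,150),"oil_bottle":(28,170)}
def find(n,q,cams=("wrist","scene","top")):
    q=np.array(q);rf,h=D[n]
    parts=[np.r_[disc(rf,0),disc(rf,45)],np.r_[disc(rf,45),disc(14,80)],np.r_[disc(14,60),disc(14,h)]]
    for cn in cams:
        c=capture(cn);cv2.imwrite("pics/last_%s.png"%cn,c["color"][:,:,::-1])
        for d in masks_of(c,n)[:5]:
            l,t,w,hh=d["box"];g=ray(c,(l+w/2,t+hh/2),.06)[:2]
            if d["confidence"]<.4 or np.linalg.norm(g-q)>.07: continue
            r=fit([(c,d["pixels"]*1.)],parts,g);print(n,cn,round(d["confidence"],2),r[0].round(4),"iou",round(r[1],2),"box",np.round(d["box"]))
if __name__=="__main__":
    q=[float(v) for v in sys.argv[2:4]];s=sense();print("t",s["time_s"],"tcp",np.round(s["tcp_pos"],4),"v",np.abs(s["joint_velocities"]).max());find(sys.argv[1],q);go([q[0],q[1],float(sys.argv[4])],[.963,-.269])
E
python3 obj.py jar .5965 .207 .126
```

```text
t 18.425 tcp [0.621  0.2839 0.2994] v 2.0414462692029463
jar wrist 0.69 [0.5951 0.2051] iou 0.88 box [303.  91.  46.  44.]
jar scene 0.83 [0.5959 0.2061] iou 0.87 box [368. 220.  25.  46.]
jar top 0.58 [0.5972 0.2089] iou 0.94 box [262. 176.  21.  19.]
shift [ 78.6   3.4 174.7] turn z -0.002 j6 -53.7
```

apply_moves([
  [[0.6, 40, 3, 0, 0, 0, 0], [0.6, 39, 0, 0, 0, 0, 0], [0.6, 0, 0, 50, 0, 0, 0], [0.6, 0, 0, 50, 0, 0, 0], [0.6, 0, 0, 45, 0, 0, 0], [0.6, 0, 0, 29, 0, 0, 0], [0.6, 0, 0, 0, 0, 0, 0], [0.6, 0, 0, 0, 0, 0, 0]],
])

```text
time_s: 19.73
tcp_pos: [0.5977, 0.2077, 0.1277]
ee_rot: [[-0.27, -0.963, 0.003], [-0.963, 0.27, 0.001], [-0.002, -0.003, -1.0]]
wrist_force: [1.3, -0.2, -0.0]
gripper_width: 0.598
```

```bash
python3 obj.py jar .5962 .2065 .126
```

```text
t 19.725 tcp [0.5977 0.2077 0.1277] v 0.7859623665680406
jar wrist 0.9 [0.595  0.2065] iou 0.73 box [286. 165.  78.  91.]
jar scene 0.59 [0.6036 0.2057] iou 0.46 box [367. 244.  27.  22.]
jar top 0.4 [0.5902 0.1997] iou 0.36 box [264. 180.  20.  17.]
shift [1.5 0.3 0.9] turn z -0.001 j6 -49.5
```

Close and lift.

apply_moves([
  [[0, 1.5, 1, 1, 0, 0, 0], [0, 0, 0, 0, 0, 0, 0], [0, 0, 0, 0, 0, 0, 0], [0, 0, 0, 0, 0, 0, 0], [0, 0, 0, 0, 0, 0, 0], [0, 0, 0, 0, 0, 0, 0], [0, 0, 0, 0, 0, 0, 0]],
])

```text
time_s: 20.9
tcp_pos: [0.5953, 0.2065, 0.1247]
ee_rot: [[-0.27, -0.963, 0.0], [-0.963, 0.27, 0.0], [-0.0, -0.0, -1.0]]
wrist_force: [1.3, -0.0, 0.1]
gripper_width: 0.31
```

apply_moves([
  [[0, 0, 0, 0, 0, 0, 0], [0, 0, 0, -20, 0, 0, 0], [0, 0, 0, -40, 0, 0, 0], [0, 0, 0, -50, 0, 0, 0], [0, 0, 0, -50, 0, 0, 0], [0, 0, 0, -40, 0, 0, 0], [0, 0, 0, 0, 0, 0, 0]],
])

```text
time_s: 21.78
tcp_pos: [0.5959, 0.2071, 0.3279]
ee_rot: [[-0.269, -0.963, 0.005], [-0.963, 0.27, 0.004], [-0.005, -0.004, -1.0]]
wrist_force: [0.7, 0.5, -4.4]
gripper_width: 0.314
```

```bash
python3 - <<'E'
from h import *
go([.6348,-.2778,.325],[.963,-.269])
E
```

```text
shift [ 456.5 -168.1    1.4] turn z -0.0 j6 -49.5
```

apply_moves([
  [[0, 25, -8, 0, 0, 0, 0], [0, 50, -18, 0, 0, 0, 0], [0, 55, -20, 0, 0, 0, 0], [0, 55, -21, 0, 0, 0, 0], [0, 55, -21, 0, 0, 0, 0], [0, 55, -21, 0, 0, 0, 0], [0, 55, -20, 0, 0, 0, 0], [0, 55, -20, 0, 0, 0, 0], [0, 30, -12, 0, 0, 0, 0], [0, 15, -6, 0, 0, 0, 0], [0, 6, -1, 0, 0, 0, 0], [0, 0, 0, 0, 0, 0, 0]],
])

```text
time_s: 23.28
tcp_pos: [0.6338, -0.2772, 0.3243]
ee_rot: [[-0.269, -0.963, -0.001], [-0.963, 0.269, 0.001], [-0.0, 0.001, -1.0]]
wrist_force: [-0.4, 0.8, -3.4]
gripper_width: 0.312
```

```bash
cat > drop.py <<'E'
from h import *
import sys
# shelf pose by scene/top masks + drop target; args: shelf y, TCP grasp height above underside
SH=np.array([.551,-.299,-1.843])
y=float(sys.argv[1]);h=float(sys.argv[2])
for cn in("scene","top","wrist"):
    c=capture(cn);cv2.imwrite("pics/last_%s.png"%cn,c["color"][:,:,::-1]);m=masks_of(c,"shelf")
    if m and m[0]["confidence"]>.5:
        r=fit([(c,m[0]["pixels"]*1.)],SHELF,SH,.08);print("shelf",cn,r[0].round(4),round(r[1],3))
t=Rz(SH[2])@[-.043,y,0];print(np.round(sense()["tcp_pos"],4),np.round(sense()["wrist_force"],1));go([SH[0]+t[0],SH[1]+t[1],.090+h+.0015],[.963,-.269])
E
python3 drop.py .075 .1247
```

```text
shelf scene [ 0.5528 -0.2996 -1.8251] 0.804
shelf top [ 0.551 -0.299 -1.843] -0.0
shelf wrist [ 0.5511 -0.2984 -1.8435] 0.703
[ 0.6342 -0.277   0.3252] [ 0.1 -0.2 -3.7]
shift [  0.6  -0.8 109. ] turn z 0.001 j6 -5.3
```

apply_moves([
  [[0, 0.5, -1, 0, 0, 0, 0], [0, 0, 0, 20, 0, 0, 0], [0, 0, 0, 20, 0, 0, 0], [0, 0, 0, 20, 0, 0, 0], [0, 0, 0, 15, 0, 0, 0], [0, 0, 0, 10, 0, 0, 0], [0, 0, 0, 0, 0, 0, 0], [0, 0, 0, 0, 0, 0, 0]],
])

```text
time_s: 24.58
tcp_pos: [0.6353, -0.2789, 0.2407]
ee_rot: [[-0.269, -0.963, 0.002], [-0.963, 0.269, -0.001], [0.0, -0.002, -1.0]]
wrist_force: [-0.3, 0.3, -2.8]
gripper_width: 0.309
```

```bash
python3 drop.py .075 .1247
```

```text
shelf scene [ 0.5532 -0.2986 -1.8385] 0.632
shelf top [ 0.5868 -0.2342 -2.5593] 0.062
shelf wrist [ 0.5513 -0.2974 -1.8474] 0.68
[ 0.635  -0.2787  0.2402] [ 0.8 -0.3 -3. ]
shift [-0.9  0.4 24. ] turn z -0.001 j6 -5.3
```

View pics/last_wrist.png

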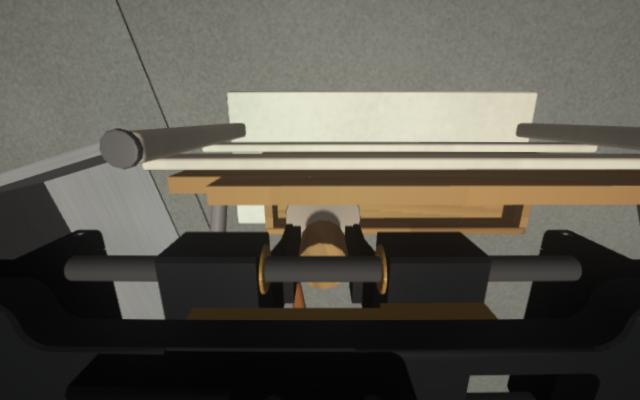

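apply_moves([
  [[0, -0.5, 0, 8, 0, 0, 0], [0, 0, 0, 8, 0, 0, 0], [0, 0, 0, 5, 0, 0, 0], [0, 0, 0, 2, 0, 0, 0], [0, 0, 0, 0, 0, 0, 0], [0, 0, 0, 0, 0, 0, 0]],
])

```text
time_s: 25.62
tcp_pos: [0.6352, -0.2783, 0.2171]
ee_rot: [[-0.27, -0.963, 0.001], [-0.963, 0.27, -0.0], [0.0, -0.001, -1.0]]
wrist_force: [-0.0, -0.6, -3.0]
gripper_width: 0.314
```

apply_moves([
  [[0, 0, 0, 1, 0, 0, 0], [0, 0, 0, 1, 0, 0, 0], [0, 0, 0, 0, 0, 0, 0]],
])

```text
time_s: 26.0
tcp_pos: [0.6349, -0.2782, 0.2146]
ee_rot: [[-0.27, -0.963, -0.0], [-0.963, 0.27, 0.0], [-0.0, 0.0, -1.0]]
wrist_force: [0.2, -0.1, -3.9]
gripper_width: 0.31
```

apply_moves([
  [[0, 0, 0, 1, 0, 0, 0], [0, 0, 0, 0, 0, 0, 0]],
])

```text
time_s: 26.25
tcp_pos: [0.6351, -0.2783, 0.2141]
ee_rot: [[-0.27, -0.963, 0.0], [-0.963, 0.27, -0.0], [0.0, -0.001, -1.0]]
wrist_force: [-0.7, -0.8, -1.9]
gripper_width: 0.316
```

apply_moves([
  [[0.55, 0, 0, 0, 0, 0, 0], [0.55, 0, 0, 0, 0, 0, 0], [0.55, 0, 0, 0, 0, 0, 0], [0.55, 0, 0, 0, 0, 0, 0], [0.55, 0, 0, -15, 0, 0, 0], [0.55, 0, 0, -30, 0, 0, 0], [0.55, 0, 0, -50, 0, 0, 0], [0.55, 0, 0, -50, 0, 0, 0], [0.55, 0, 0, 0, 0, 0, 0]],
])

```text
time_s: 27.38
tcp_pos: [0.6362, -0.2791, 0.3664]
ee_rot: [[-0.27, -0.963, 0.012], [-0.963, 0.27, -0.004], [0.001, -0.013, -1.0]]
wrist_force: [-0.7, 0.1, 0.4]
gripper_width: 0.549
```

```bash
python3 drop.py .075 .1247; python3 - <<'E'
from obj import *
find("soap_bottle",(.5017,.3345),("scene","top"));find("mill",(.5175,.454),("scene","top"))
go([.523,.412,.32],[.963,-.269])
E
```

```text
shelf scene [ 0.5524 -0.2998 -1.8384] 0.853
shelf top [ 0.5488 -0.3094 -1.9106] 0.411
shelf wrist [ 0.5509 -0.2969 -1.8391] 0.75
[ 0.6346 -0.2781  0.3572] [-0.9  0.5  0.8]
shift [ -0.4  -0.5 141. ] turn z -0.001 j6 -5.3
soap_bottle scene 0.72 [0.4992 0.3334] iou 0.87 box [416. 194.  26.  47.]
soap_bottle top 0.57 [0.5027 0.3358] iou 0.92 box [224. 203.  19.  15.]
mill scene 0.67 [0.5189 0.4538] iou 0.9 box [458. 199.  29.  49.]
mill top 0.84 [0.5172 0.454 ] iou 0.92 box [185. 199.  24.  14.]
shift [-634.5  293.9   38.7] turn z -0.001 j6 -5.3
```

View pics/last_scene.png

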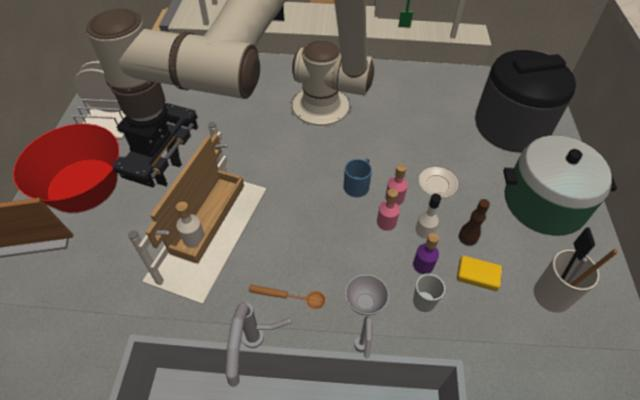

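apply_moves([
  [[0.6, -40, 18, 0, 0, 0, 0], [0.6, -54, 25, 0, 0, 0, 0], [0.6, -54, 25, 0, 0, 0, 0], [0.6, -54, 25, 0, 0, 0, 0], [0.6, -54, 25, 0, 0, 0, 0], [0.6, -54, 25, 0, 0, 0, 0], [0.6, -54, 25, 0, 0, 0, 0], [0.6, -54, 25, 0, 0, 0, 0], [0.6, -54, 25, 9, 0, 0, 0], [0.6, -54, 25, 10, 0, 0, 0], [0.6, -54, 25, 10, 0, 0, 0], [0.6, -50, 24, 10, 0, 0, 0]],
])

```text
time_s: 29.58
tcp_pos: [0.5231, 0.4092, 0.3197]
ee_rot: [[-0.269, -0.963, 0.0], [-0.963, 0.269, 0.0], [-0.0, -0.0, -1.0]]
wrist_force: [0.3, 0.3, -0.6]
gripper_width: 0.602
```

apply_moves([
  [[0.6, -4, 2, 0, 0, 0, 0], [0.6, 0, 0, 0, 0, 0, 0], [0.6, 0, 0, 0, 0, 0, 0]],
])

```text
time_s: 29.95
tcp_pos: [0.5233, 0.4104, 0.3207]
ee_rot: [[-0.271, -0.963, 0.001], [-0.963, 0.271, 0.001], [-0.001, -0.001, -1.0]]
wrist_force: [0.6, -0.8, 0.3]
gripper_width: 0.598
```

```bash
python3 obj.py soap_bottle .5012 .3345 .142
```

```text
t 29.95 tcp [0.5233 0.4104 0.3207] v 0.34081128717349607
soap_bottle wrist 0.83 [0.5013 0.3355] iou 0.92 box [305.  94.  37.  41.]
soap_bottle scene 0.88 [0.4976 0.3338] iou 0.78 box [420. 194.  21.  46.]
soap_bottle top 0.63 [0.5016 0.3356] iou 0.93 box [224. 203.  21.  15.]
shift [ 79.6   0.4 178.1] turn z -0.002 j6 -67.7
```

apply_moves([
  [[0.6, 40, 0, 0, 0, 0, 0], [0.6, 39, 0.5, 0, 0, 0, 0], [0.6, 0, 0, 40, 0, 0, 0], [0.6, 0, 0, 50, 0, 0, 0], [0.6, 0, 0, 50, 0, 0, 0], [0.6, 0, 0, 38, 0, 0, 0], [0.6, 0, 0, 0, 0, 0, 0], [0.6, 0, 0, 0, 0, 0, 0]],
])

```text
time_s: 31.25
tcp_pos: [0.5021, 0.3364, 0.1437]
ee_rot: [[-0.269, -0.963, 0.003], [-0.963, 0.269, 0.002], [-0.002, -0.002, -1.0]]
wrist_force: [-0.4, -0.0, 0.9]
gripper_width: 0.602
```

```bash
python3 obj.py soap_bottle .5013 .335 .142
```

```text
t 31.25 tcp [0.5021 0.3364 0.1437] v 1.0970596618612782
soap_bottle wrist 0.78 [0.5013 0.3352] iou 0.76 box [292. 163.  63.  94.]
soap_bottle scene 0.86 [0.4992 0.333 ] iou 0.56 box [416. 213.  20.  24.]
soap_bottle top 0.63 [0.4994 0.3285] iou 0.56 box [233. 204.  10.  13.]
shift [ 1.  -0.2  1. ] turn z -0.001 j6 -64.8
```

apply_moves([
  [[0, 1, 0, 1, 0, 0, 0], [0, 0, 0, 0, 0, 0, 0], [0, 0, 0, 0, 0, 0, 0], [0, 0, 0, 0, 0, 0, 0], [0, 0, 0, 0, 0, 0, 0], [0, 0, 0, 0, 0, 0, 0], [0, 0, 0, 0, 0, 0, 0]],
])

```text
time_s: 32.42
tcp_pos: [0.5008, 0.3347, 0.1407]
ee_rot: [[-0.27, -0.963, 0.0], [-0.963, 0.27, 0.0], [-0.0, -0.0, -1.0]]
wrist_force: [0.5, -0.6, -0.6]
gripper_width: 0.312
```

apply_moves([
  [[0, 0, 0, 0, 0, 0, 0], [0, 0, 0, -20, 0, 0, 0], [0, 0, 0, -40, 0, 0, 0], [0, 0, 0, -50, 0, 0, 0], [0, 0, 0, -50, 0, 0, 0], [0, 0, 0, -50, 0, 0, 0], [0, 0, 0, 0, 0, 0, 0]],
])

```text
time_s: 33.3
tcp_pos: [0.5017, 0.3356, 0.3554]
ee_rot: [[-0.269, -0.963, 0.007], [-0.963, 0.269, 0.007], [-0.008, -0.005, -1.0]]
wrist_force: [-1.0, -0.1, -2.7]
gripper_width: 0.314
```

```bash
python3 - <<'E'
from h import *
go([.5626,-.2576,.352],[.963,-.269])
E
```

```text
shift [ 5.549e+02 -2.184e+02 -1.000e-01] turn z -0.0 j6 -64.8
```

apply_moves([
  [[0, 25, -10, 0, 0, 0, 0], [0, 55, -21, 0, 0, 0, 0], [0, 55, -22, 0, 0, 0, 0], [0, 55, -22, 0, 0, 0, 0], [0, 55, -22, 0, 0, 0, 0], [0, 55, -22, 0, 0, 0, 0], [0, 55, -22, 0, 0, 0, 0], [0, 55, -22, 0, 0, 0, 0], [0, 55, -22, 0, 0, 0, 0], [0, 50, -20, 0, 0, 0, 0], [0, 30, -10, 0, 0, 0, 0], [0, 10, -3, 0, 0, 0, 0]],
])

```text
time_s: 34.8
tcp_pos: [0.5594, -0.2605, 0.348]
ee_rot: [[-0.273, -0.962, -0.005], [-0.962, 0.273, 0.002], [-0.0, 0.005, -1.0]]
wrist_force: [-0.6, 0.4, -1.4]
gripper_width: 0.312
```

```bash
python3 drop.py 0 .1407
```

```text
shelf scene [ 0.5527 -0.2994 -1.8381] 0.753
shelf top [ 0.5456 -0.2976 -1.8311] 0.243
[ 0.5609 -0.2574  0.3507] [-0.3  0.1 -1.9]
shift [ -0.2  -1.7 118.5] turn z 0.001 j6 -5.9
```

apply_moves([
  [[0, 0, -1, 0, 0, 0, 0], [0, 0, 0, 20, 0, 0, 0], [0, 0, 0, 25, 0, 0, 0], [0, 0, 0, 20, 0, 0, 0], [0, 0, 0, 18, 0, 0, 0], [0, 0, 0, 10, 0, 0, 0], [0, 0, 0, 0, 0, 0, 0], [0, 0, 0, 0, 0, 0, 0]],
])

```text
time_s: 36.1
tcp_pos: [0.5626, -0.2589, 0.2588]
ee_rot: [[-0.269, -0.963, 0.002], [-0.963, 0.269, -0.001], [0.0, -0.002, -1.0]]
wrist_force: [0.3, 0.1, -2.0]
gripper_width: 0.31
```

```bash
python3 - <<'E'
from h import *
s=sense();print(s["tcp_pos"],s["wrist_force"]);go([.5624,-.2576,.2322],[.963,-.269])
E
```

```text
[ 0.5625556 -0.258878   0.2587773] [ 0.30890641  0.14581824 -2.00011391]
shift [-1.2  0.5 26.6] turn z -0.0 j6 -5.9
```

apply_moves([
  [[0, -1, 0, 8, 0, 0, 0], [0, 0, 0, 8, 0, 0, 0], [0, 0, 0, 6, 0, 0, 0], [0, 0, 0, 4, 0, 0, 0], [0, 0, 0, 1, 0, 0, 0], [0, 0, 0, 0, 0, 0, 0], [0, 0, 0, 0, 0, 0, 0]],
])

```text
time_s: 36.98
tcp_pos: [0.5624, -0.2579, 0.231]
ee_rot: [[-0.27, -0.963, 0.001], [-0.963, 0.27, -0.0], [0.0, -0.001, -1.0]]
wrist_force: [-0.4, 0.1, -2.0]
gripper_width: 0.313
```

apply_moves([
  [[0, 0, 0, 1, 0, 0, 0], [0, 0, 0, 0, 0, 0, 0]],
])

```text
time_s: 37.22
tcp_pos: [0.5624, -0.2579, 0.2299]
ee_rot: [[-0.27, -0.963, 0.0], [-0.963, 0.27, -0.0], [0.0, -0.0, -1.0]]
wrist_force: [0.3, 0.3, -1.7]
gripper_width: 0.317
```

apply_moves([
  [[0, 0, 0, 0.5, 0, 0, 0], [0.5, 0, 0, 0, 0, 0, 0], [0.5, 0, 0, 0, 0, 0, 0], [0.5, 0, 0, 0, 0, 0, 0], [0.5, 0, 0, 0, 0, 0, 0], [0.5, 0, 0, -15, 0, 0, 0], [0.5, 0, 0, -30, 0, 0, 0], [0.5, 0, 0, -50, 0, 0, 0], [0.5, 0, 0, -50, 0, 0, 0], [0.5, 0, 0, 0, 0, 0, 0]],
])

```text
time_s: 38.48
tcp_pos: [0.5636, -0.2587, 0.3812]
ee_rot: [[-0.27, -0.963, 0.012], [-0.963, 0.27, -0.004], [0.001, -0.012, -1.0]]
wrist_force: [0.1, 0.3, 0.7]
gripper_width: 0.5
```

```bash
python3 - <<'E'
from obj import *
find("mill",(.5175,.454),("scene","top"))
go([.539,.531,.36],[.963,-.269])
E
```

```text
mill scene 0.66 [0.5186 0.4538] iou 0.91 box [455. 199.  33.  49.]
mill top 0.54 [0.5165 0.4541] iou 0.91 box [184. 199.  28.  14.]
shift [-753.3  234.6   13.9] turn z -0.001 j6 -6.0
```

apply_moves([
  [[0.6, -40, 12, 0, 0, 0, 0], [0.6, -56, 18, 0, 0, 0, 0], [0.6, -56, 18, 0, 0, 0, 0], [0.6, -56, 18, 0, 0, 0, 0], [0.6, -56, 17, 0, 0, 0, 0], [0.6, -56, 17, 0, 0, 0, 0], [0.6, -56, 17, 0, 0, 0, 0], [0.6, -56, 17, 0, 0, 0, 0], [0.6, -56, 17, 0, 0, 0, 0], [0.6, -56, 17, 0, 0, 0, 0], [0.6, -56, 17, 0, 0, 0, 0], [0.6, -56, 17, 0, 0, 0, 0]],
])

```text
time_s: 40.17
tcp_pos: [0.5441, 0.4299, 0.3728]
ee_rot: [[-0.269, -0.963, -0.002], [-0.963, 0.269, -0.002], [0.003, 0.001, -1.0]]
wrist_force: [1.1, 0.1, -0.1]
gripper_width: 0.599
```

apply_moves([
  [[0.6, -56, 17, 5, 0, 0, 0], [0.6, -31, 15, 10, 0, 0, 0], [0.6, -10, 0, 0, 0, 0, 0], [0.6, 0, 0, 0, 0, 0, 0], [0.6, 0, 0, 0, 0, 0, 0]],
])

```text
time_s: 40.8
tcp_pos: [0.5406, 0.5291, 0.3601]
ee_rot: [[-0.271, -0.963, 0.001], [-0.963, 0.271, 0.0], [-0.001, -0.001, -1.0]]
wrist_force: [0.7, -0.9, 0.5]
gripper_width: 0.598
```

```bash
python3 obj.py mill .5175 .454 .151
```

```text
t 40.8 tcp [0.5406 0.5291 0.3601] v 0.8356718800822053
mill wrist 0.63 [0.5175 0.4554] iou 0.94 box [306.  93.  38.  39.]
mill scene 0.88 [0.5186 0.4535] iou 0.9 box [458. 200.  29.  48.]
shift [ 79.1   1.4 208.9] turn z -0.001 j6 -72.3
```

apply_moves([
  [[0.6, 40, 1, 0, 0, 0, 0], [0.6, 38, 0, 0, 0, 0, 0], [0.6, 0, 0, 50, 0, 0, 0], [0.6, 0, 0, 50, 0, 0, 0], [0.6, 0, 0, 50, 0, 0, 0], [0.6, 0, 0, 40, 0, 0, 0], [0.6, 0, 0, 18, 0, 0, 0], [0.6, 0, 0, 0, 0, 0, 0], [0.6, 0, 0, 0, 0, 0, 0]],
])

```text
time_s: 42.22
tcp_pos: [0.5189, 0.4565, 0.1536]
ee_rot: [[-0.269, -0.963, 0.003], [-0.963, 0.269, 0.003], [-0.003, -0.002, -1.0]]
wrist_force: [-0.5, -0.1, 1.0]
gripper_width: 0.599
```

```bash
python3 obj.py mill .5175 .4548 .151
```

```text
t 42.225 tcp [0.5189 0.4565 0.1536] v 0.516935537129088
mill wrist 0.74 [0.5137 0.4445] iou 0.77 box [295. 159.  62.  95.]
mill scene 0.67 [0.5177 0.4542] iou 0.62 box [459. 217.  23.  31.]
mill top 0.54 [0.5176 0.4533] iou 0.78 box [190. 198.  20.  17.]
shift [1.1 0.4 1.2] turn z -0.001 j6 -70.4
```

apply_moves([
  [[0, 1.5, 0, 1, 0, 0, 0], [0, 0, 0, 0, 0, 0, 0], [0, 0, 0, 0, 0, 0, 0], [0, 0, 0, 0, 0, 0, 0], [0, 0, 0, 0, 0, 0, 0], [0, 0, 0, 0, 0, 0, 0], [0, 0, 0, 0, 0, 0, 0]],
])

```text
time_s: 43.4
tcp_pos: [0.5175, 0.4541, 0.1502]
ee_rot: [[-0.27, -0.963, -0.0], [-0.963, 0.27, -0.0], [0.0, 0.0, -1.0]]
wrist_force: [-0.9, -0.2, -0.4]
gripper_width: 0.314
```

apply_moves([
  [[0, 0, 0, 0, 0, 0, 0], [0, 0, 0, -20, 0, 0, 0], [0, 0, 0, -40, 0, 0, 0], [0, 0, 0, -50, 0, 0, 0], [0, 0, 0, -50, 0, 0, 0], [0, 0, 0, -50, 0, 0, 0], [0, 0, 0, 0, 0, 0, 0], [0, 0, 0, 0, 0, 0, 0]],
])

```text
time_s: 44.4
tcp_pos: [0.517, 0.4538, 0.3585]
ee_rot: [[-0.27, -0.963, -0.003], [-0.963, 0.27, -0.001], [0.002, 0.002, -1.0]]
wrist_force: [0.6, 0.3, -3.4]
gripper_width: 0.317
```

```bash
python3 - <<'E'
from obj import *
import obj
s=sense();t=np.array(s["tcp_pos"]);print(t)
rf,h=D["mill"];parts=[np.r_[disc(rf,0),disc(rf,45)],np.r_[disc(rf,45),disc(14,80)],np.r_[disc(14,60),disc(14,h)]]
for cn in("scene","top"):
    c=capture(cn)
    for d in masks_of(c,"mill")[:1]:
        r=fit([(c,d["pixels"]*1.)],parts,t[:2],z=t[2]-.1515);print(cn,d["confidence"],"held mill minus tcp",(r[0]-t[:2]).round(4),r[1])
go([.4904,-.2374,.36],[.963,-.269])
E
```

```text
[0.51703073 0.45381928 0.35853596]
scene 0.64 held mill minus tcp [-0.     -0.0004] 0.6825110637600393
top 0.85 held mill minus tcp [-0.0004 -0.0019] 0.7973161159640461
shift [ 6.728e+02 -1.605e+02  2.000e-01] turn z -0.001 j6 -70.3
```

apply_moves([
  [[0, 25, -10, 0, 0, 0, 0], [0, 55, -16, 0, 0, 0, 0], [0, 57, -16, 0, 0, 0, 0], [0, 57, -16, 0, 0, 0, 0], [0, 57, -16, 0, 0, 0, 0], [0, 57, -16, 0, 0, 0, 0], [0, 57, -16, 0, 0, 0, 0], [0, 57, -16, 0, 0, 0, 0], [0, 57, -16, 0, 0, 0, 0], [0, 57, -16, 0, 0, 0, 0], [0, 57, -6, 0, 0, 0, 0], [0, 45, 0, 0, 0, 0, 0]],
])

```text
time_s: 46.1
tcp_pos: [0.4989, -0.2056, 0.3593]
ee_rot: [[-0.271, -0.963, -0.002], [-0.963, 0.271, 0.0], [0.0, 0.002, -1.0]]
wrist_force: [1.1, 0.3, -2.5]
gripper_width: 0.315
```

apply_moves([
  [[0, 25, -1, 0, 0, 0, 0], [0, 10, 0, 0, 0, 0, 0], [0, 0, 0, 0, 0, 0, 0], [0, 0, 0, 0, 0, 0, 0]],
])

```text
time_s: 46.6
tcp_pos: [0.4914, -0.2365, 0.3601]
ee_rot: [[-0.269, -0.963, -0.0], [-0.963, 0.269, 0.0], [-0.0, 0.0, -1.0]]
wrist_force: [-0.2, 0.5, -2.3]
gripper_width: 0.314
```

```bash
python3 drop.py -.075 .1502
```

```text
shelf scene [ 0.5525 -0.3001 -1.8336] 0.61
shelf top [ 0.5528 -0.2984 -1.8526] 0.197
shelf wrist [ 0.5513 -0.2981 -1.8444] 0.459
[ 0.4913 -0.2369  0.3603] [ 0.4 -0.2 -2.7]
shift [  0.8   0.9 118.6] turn z 0.0 j6 -6.9
```

apply_moves([
  [[0, 0.5, 1, 0, 0, 0, 0], [0, 0, 0, 20, 0, 0, 0], [0, 0, 0, 25, 0, 0, 0], [0, 0, 0, 20, 0, 0, 0], [0, 0, 0, 18, 0, 0, 0], [0, 0, 0, 8, 0, 0, 0], [0, 0, 0, 0, 0, 0, 0], [0, 0, 0, 0, 0, 0, 0]],
])

```text
time_s: 47.9
tcp_pos: [0.4906, -0.2378, 0.2702]
ee_rot: [[-0.269, -0.963, 0.002], [-0.963, 0.269, -0.001], [0.0, -0.002, -1.0]]
wrist_force: [-1.3, 1.4, -2.5]
gripper_width: 0.312
```

```bash
python3 - <<'E'
from h import *
s=sense();print(s["tcp_pos"],s["wrist_force"]);go([.4904,-.2374,.2417],[.963,-.269])
E
```

```text
[ 0.49056361 -0.23782592  0.27020122] [-1.33610085  1.43104077 -2.52320419]
shift [-0.4  0.3 28.5] turn z -0.0 j6 -6.8
```

apply_moves([
  [[0, 0, 0, 8, 0, 0, 0], [0, 0, 0, 8, 0, 0, 0], [0, 0, 0, 7, 0, 0, 0], [0, 0, 0, 4, 0, 0, 0], [0, 0, 0, 2, 0, 0, 0], [0, 0, 0, 0, 0, 0, 0], [0, 0, 0, 0, 0, 0, 0]],
])

```text
time_s: 48.78
tcp_pos: [0.4902, -0.2377, 0.2405]
ee_rot: [[-0.27, -0.963, 0.001], [-0.963, 0.27, -0.0], [-0.0, -0.001, -1.0]]
wrist_force: [0.7, 0.0, -3.0]
gripper_width: 0.314
```

apply_moves([
  [[0, 0, 0, 1, 0, 0, 0], [0, 0, 0, 0, 0, 0, 0]],
])

```text
time_s: 49.02
tcp_pos: [0.49, -0.2376, 0.2392]
ee_rot: [[-0.27, -0.963, -0.0], [-0.963, 0.27, 0.0], [-0.0, 0.0, -1.0]]
wrist_force: [0.4, 0.3, -2.3]
gripper_width: 0.315
```

apply_moves([
  [[0, 0, 0, 0.5, 0, 0, 0], [0.5, 0, 0, 0, 0, 0, 0], [0.5, 0, 0, 0, 0, 0, 0], [0.5, 0, 0, 0, 0, 0, 0], [0.5, 0, 0, 0, 0, 0, 0], [0.5, 0, 0, -15, 0, 0, 0], [0.5, 0, 0, -30, 0, 0, 0], [0.5, 0, 0, -40, 0, 0, 0], [0.5, 0, 0, -40, 0, 0, 0], [0.5, 0, 0, 0, 0, 0, 0]],
])

```text
time_s: 50.28
tcp_pos: [0.4914, -0.2383, 0.3689]
ee_rot: [[-0.269, -0.963, 0.009], [-0.963, 0.269, -0.003], [0.0, -0.01, -1.0]]
wrist_force: [-0.3, 0.4, -0.2]
gripper_width: 0.496
```

apply_moves([
  [[0.5, -50, 0, 0, 0, 0, 0], [0.5, -50, 0, 0, 0, 0, 0], [0.5, -50, 0, 0, 0, 0, 0], [0.5, -50, 0, 0, 0, 0, 0], [0.5, -50, 0, 0, 0, 0, 0], [0.5, 0, 0, 0, 0, 0, 0], [0.5, 0, 0, 0, 0, 0, 0], [0.5, 0, 0, 0, 0, 0, 0]],
])

```text
time_s: 51.28
tcp_pos: [0.5571, 0.0022, 0.364]
ee_rot: [[-0.271, -0.963, 0.0], [-0.963, 0.271, -0.0], [0.0, -0.0, -1.0]]
wrist_force: [-0.4, 0.2, 0.0]
gripper_width: 0.503
```

```bash
python3 - <<'E'
from obj import *
SH=np.array([.551,-.299,-1.843])
C={n:capture(n) for n in("scene","top")}
for n,y in(("jar",.075),("soap_bottle",0),("mill",-.075)):
    rf,h=D[n];parts=[np.r_[disc(rf,0),disc(rf,45)],np.r_[disc(rf,45),disc(14,80)],np.r_[disc(14,60),disc(14,h)]]
    q=SH[:2]+(Rz(SH[2])@[-.043,y,0])[:2]
    for cn,c in C.items():
        for d in masks_of(c,n):
            l,t,w,hh=d["box"];g=ray(c,(l+w/2,t+hh/2),.15)[:2]
            if np.linalg.norm(g-q)<.05:
                r=fit([(c,d["pixels"]*1.)],parts,q,z=.09);print(n,cn,round(d["confidence"],2),"in shelf",(Rz(SH[2]).T@np.r_[r[0]-SH[:2],0])[:2].round(4),round(r[1],2));break
S=cv2.resize(C["scene"]["color"][100:320,120:300,::-1],None,fx=2.7,fy=2.7,interpolation=cv2.INTER_CUBIC)
T=cv2.resize(C["top"]["color"][110:290,340:480,::-1],None,fx=2,fy=3.3,interpolation=cv2.INTER_CUBIC)
cv2.imwrite("pics/fin.png",np.hstack([S,T]) if S.shape[0]==T.shape[0] else S)
c=C["scene"];m=masks_of(c,"shelf");r=fit([(c,m[0]["pixels"]*1.)],SHELF,SH,.08);print("shelf",r)
E
```

```text
jar scene 0.62 in shelf [-0.0418  0.0764] 0.83
jar top 0.82 in shelf [-0.0457  0.0805] 0.88
soap_bottle scene 0.82 in shelf [-0.0417  0.0024] 0.89
soap_bottle top 0.89 in shelf [-0.042   0.0013] 0.91
mill scene 0.94 in shelf [-0.042  -0.0764] 0.85
mill top 0.77 in shelf [-0.0432 -0.0759] 0.91
shelf (array([ 0.55284504, -0.29947711, -1.83661043]), np.float64(0.6490357267372516))
```

View pics/fin.png

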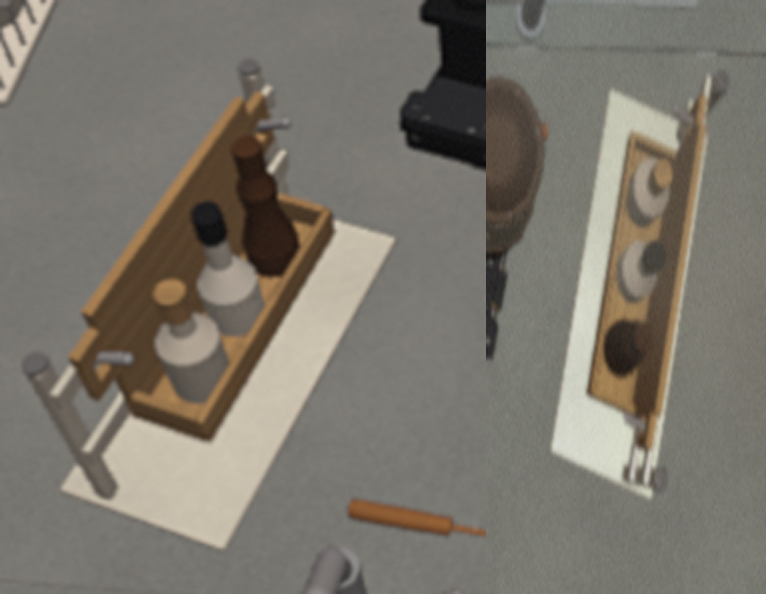

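```bash
python3 -c "
from station import r
print(r.finish_job())"
```

```text
the job is handed in; nothing more can be done
None
```

I hung the empty shelf on both pins and let go of it. I then stood the jar, the soap bottle and the pepper mill upright on its floor, and handed the job in at about 51 s. No oil or tonic bottle was in the scene. I left the pink and purple look-alike jars and the other things where they were.

**Last checks:**
- **Shelf:** both pins show through the slots. After release, the wrist camera put it within about 1.5 mm and 0.003 rad of home. At the end only the scene camera gave a reading: about 2 mm off, 0.006 rad, with a weak overlap of 0.65 because the bottles hide part of it. I inferred the hanging height from the arm's height at release and did not measure it separately.
- **Bottles, jar and mill:** all three look upright and inside the rims. They sit at shelf x about -42 to -46 mm and y about +78, +2 and -76 mm. The scene and top cameras agree to about 2 mm, except for the jar, where they differ by 4 mm.
- **Poor readings:** the top camera's shelf fits were poor once the shelf was lifted, and I ignored them. One close-up wrist reading of the mill was about 11 mm off. I ignored that too, and the fit of the held mill showed it centred in the grip.

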